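# Clip the slide carrier into the snap hook

## Robot

A 6-joint arm with a two-finger parallel gripper is mounted at the origin on a cart in front of the work surface, level with it; the furniture and walls round the work are solid. World frame = base frame: x ahead of the robot, y to its left, z up, the work surface at z = 0. Lengths are in m, angles in rad, forces in N, time in s.
With the tool pointing down it reaches from about 0.25 to 0.8 m from the base axis. Payload 8.5 kg.
Tool frame: the origin (TCP) lies midway between the tips of the shut fingers; the grasp point (between the pads) lies 19 mm behind it; z points along the fingers, y is the direction in which the jaws open and shut (so a half turn about z gives the same grasp; the last joint's range is limited). The gripper opens to 85 mm and grips with 20 to 120 N. Pads are 22 mm wide; open, the fingers measure 114 mm over their backs; the gripper's body (76 mm by 85 mm) begins 54 mm behind the grasp point. The pads swing forward as they close: fully open they stand 13 mm farther back than shut.
Start: joints at [-1.349, 0.238, -0.013, 1.319, 0, 1.571], TCP at [0.115, -0.512, 0.231] pointing down, gripper open.
Joint ranges: [-2.66, 2.66], [-1.03, 1.9], [-1.14, 1.46], [-1.82, 2.27], [-1.45, 1.34], [-3.14, 3.14]. Speed limits (rad/s): [2.22, 2.22, 2.79, 3.14, 3.14, 3.14].

## Interface

Orientations are given as a 3x3 rotation matrix whose columns are the frame's x, y, z axes.
In Python, from workcell import observe, capture, camera_model, close_job gives the robot as it stands.
- The arm moves only by the tool arm_command, never from a script. Its arguments are lists of equal length, an entry for each row: "translation": the shift along the tool's x, y, z in cm, a list of three; "twist": the turn, a rotation vector about the tool's x, y, z in rad, a list of three; "hand": the finger opening in cm, from 0 to 8.54. In form: {"translation": [[tx, ty, tz], ...], "twist": [[ax, ay, az], ...], "hand": [hand, ...]}. A call has 1 to 8 rows; each row is the pose to reach, as a shift and turn from the pose commanded when the call began, along the tool's axes at that moment; what a row does not reach only later rows make up. A row lasts 1/12 s, in which the tool goes at most 41.7 mm and 7.16 degrees, less where a joint would pass 70% of its speed; a pose out of reach is approached as far as the arm can. A call with a gripper value outside its range is refused whole. The fingers move at their own pace and stop on an object; "squeeze" is the grip in N (left out, the last holds). Time passes only in rows, so rows that repeat a pose let the fingers close. It gives the time, the measured TCP pose, the force and the opening at its end, in the units of the state.
- observe(): the state, without advancing time (a new reading comes with each control period).
- capture(name): name is "scene" or "top" or "wrist"; returns the picture (480x640x3 uint8, red, green, blue); there is no depth.
- camera_model(name): a dict with "vertical_fov" (degrees; the focal length in pixels is half the picture's height over the tangent of half this angle, whatever the lens; pixels are square), "cx", "cy" (the principal point, pixels), "D" ([k1, k2, p1, p2, k3] as OpenCV has them; the pictures are not rectified), "view" (4x4, takes a point from world to camera coordinates). Camera axes: x right, y up, looking along -z (the intrinsics and any distortion apply to the point x, -y, -z); pixel columns grow to the right and rows downward; lengths in m; the calibration is good to about 2 mm. A picture is of the moment at which its call begins: read the wrist's pose just before it. camera_model takes no time and is no camera call; for the wrist camera it gives the pose at the moment of the call.
- close_job(): hands the job in, once; it reports no verdict.
The state is a dict: "time_s": time; "joints": joint angles; "joint_vel": joint speeds; "joint_efforts": joint torques, N m; "tool_pos": TCP position; "orientation": TCP orientation; "ft_force": force on the tool from outside, world axes, zero at the start; "ft_torque": the same for the moment, N m; "finger_gap": finger opening in m.
Only numpy, scipy, OpenCV 4.12 (cv2) and the standard library are available. Lean on these libraries where they do the work, as an engineer would, in place of code of your own. Each camera call takes 0.05 s, during which the arm holds its last target.

## Task

Hang the slide carrier up to drip: pick it up by its grip, bring its eye over the nose of the stand's snap hook, and push the eye gently down against the sprung gate until it snaps inside and the gate closes behind it; then lower it to rest in the hook and let go, so that it hangs there still. How high the hook is clamped on its post is not measured, so go by feel, never press on the hook or stand with more than 15 N, and leave the beaker, clear jar and timer where they stand.

Things in the scene. Friction and masses are not known exactly. Their poses are not given: they have to be found in the camera images.
- carrier_grip (a point): Centre (half-way up) of the slide carrier's grip: an upright grey block 16 x 16 mm, 36 mm tall, at the top of the carrier's wire handle, 206 mm above the carrier's underside. z is up, y runs along the tray's long side and lies in the plane of the handle, x is square to it.
- carrier_eye (a point): Centre of the cross bar of the handle, the top bar of the eye; 70 mm straight below carrier_grip, 136 mm above the underside; same axes. Bar and the two upright legs it joins are 6 mm thick; the eye under the bar is 30 mm wide (y) and 97 mm tall, down to the tray; a second opening over the bar is 35 to 50 mm tall. This bar is pushed through the gate.
- carrier: The whole slide carrier, about 0.24 kg: a steel tray 44 x 88 x 36 mm with upright glass slides, a tall ladder-shaped wire handle on it (eye below the cross bar) and the grip on top. Origin at the centre of its underside; it starts standing upright. Same axes as carrier_grip.
- hook_stand: Fixed stand: dark plate 120 x 80 x 12 mm, origin at the centre of its underside, and a 14 mm post at x = +40 mm, 216 mm tall, with the snap hook on a clamp. x points from the hook's nose to the post, y across the hook, z up. The hook gives downward on its mount: 1 mm per 4 N beyond 4 N, 8 mm at most. The clamp does not slip.
- hook_mark (a point): Mark fixed to the stand (same axes), 206 mm up, 62 mm from the post, in mid-mouth of the hook on the gate's line if it were clamped at mid-height. The hook may really be clamped up to 16 mm higher or lower; that is not measured. It is a J of 10 mm bar in the x-z plane, open upward, 48 mm between the centres of nose and back; its underside is 40 mm below the gate's line.
- hook_nose (a point): Point fixed to the stand (same axes), on the centre line of the hook's upright nose at the gate's line for mid-height, 23 mm from hook_mark towards -x; really up to 16 mm higher or lower. The nose is 10 mm thick, its round top 5 mm above the gate's line. An eye bar pressed down 8 to 11 mm behind (+x of) this point passes the gate best. The steel of hook and gate is polished (friction about 0.2).
- gate (a joint): Gate angle: 0 closed, grows as it is pushed down into the hook, 1.2 rad at most, sprung shut. It is 5 mm thick, 11 mm wide, hinged at the back, 20 mm behind hook_mark; its tip ends 2 mm behind the nose. Pushing takes 3 to 7 N; the bar slips under the tip 17 to 22 mm below the gate's line, then rests in the bow about 26 mm below it.
- beaker: Glass beaker, 60 x 55 x 70 mm, standing between the carrier and the stand; origin at the centre of its underside. A bystander.
- clear_jar: Clear staining jar, 82 x 82 x 102 mm, standing at the back right; origin at the centre of its underside. A bystander.
- bench_timer: White bench timer, 51 x 66 x 61 mm, standing at the back left; origin at the centre of its underside. A bystander.

How it is judged:
By the outcome, as a careful person would: the job done as asked, in the order asked, and still so for the second after the job is handed in, with the robot touching nothing.
It also fails if it takes over 58 s, if anything falls off the work surface, if the arm or the gripper's body presses on something with over 40 N, if the wrist force passes 120 N, or if a joint passes its speed limit or range.

## Working session

There is one attempt and no reset: what is moved stays moved. The work goes in short steps, Python scripts to look and compute and a tool call to move; the robot and the scene stay as the last step left them, time stands still between calls to the robot, and variables do not carry over. Pictures are saved under pics/ and viewed, and the job is handed in when it is done.

Besides the shell and the picture viewer there is one more tool, called as name(argument=value, ...) on one line, values as JSON. arm_command: Moves the arm, as the interface text tells. Its arguments: {"type":"object","properties":{"translation":{"type":"array","items":{"type":"array","items":{"type":"number"}}},"twist":{"type":"array","items":{"type":"array","items":{"type":"number"}}},"hand":{"type":"array","items":{"type":"number"}},"squeeze":{"type":"number"}},"required":["translation","twist","hand"]}

```bash
mkdir -p pics; ls; cat > h.py <<'E'
import numpy as np, cv2
from workcell import observe, capture, camera_model, close_job
def K(m):
    f=240/np.tan(np.radians(m["vertical_fov"])/2)
    return np.array([[f,0,m["cx"]],[0,f,m["cy"]],[0,0,1.]]),np.array(m["D"],float)
def ray(m,uv):
    k,D=K(m); p=cv2.undistortPoints(np.array([[uv]],float),k,D)[0,0]
    V=np.array(m["view"]); R=V[:3,:3]; c=-R.T@V[:3,3]
    d=R.T@np.array([p[0],-p[1],-1.]); return c,d/np.linalg.norm(d)
def onz(m,uv,z):
    c,d=ray(m,uv); return c+d*(z-c[2])/d[2]
def tri(rs):
    A=0;b=0
    for c,d in rs:
        P=np.eye(3)-np.outer(d,d);A=A+P;b=b+P@c
    x=np.linalg.solve(A,b); return x,[np.linalg.norm((np.eye(3)-np.outer(d,d))@(x-c)) for c,d in rs]
def proj(m,X):
    k,D=K(m);V=np.array(m["view"]);p=V[:3,:3]@np.array(X)+V[:3,3]
    return cv2.projectPoints(np.array([[p[0],-p[1],-p[2]]]),np.zeros(3),np.zeros(3),k,D)[0][0,0]
def save(n,fn):
    im=capture(n); cv2.imwrite("pics/"+fn,im[:,:,::-1]); return im
E
python3 - <<'E'
from h import *
for n in("scene","top","wrist"):
    save(n,n+"0.png"); m=camera_model(n); V=np.array(m["view"]); print(n,m["vertical_fov"],m["D"],-V[:3,:3].T@V[:3,3],V[2,:3])
print(observe())
E
```

```text
pics
scene 45.84966628543855 [-0.09845117  0.          0.          0.          0.        ] [0.14857221 0.41346285 0.83736372] [-0.49365096  0.46333085  0.73595737]
top 51.19842968282299 [-0.05628376  0.          0.          0.          0.        ] [ 0.5569999  -0.04564561  1.05452492] [-0.06997872 -0.00842647  0.99751289]
wrist 65.25236830014225 [-0.02552407  0.          0.          0.          0.        ] [ 0.18057832 -0.49699608  0.37386116] [0.25625068 0.0573211  0.96490926]
{'time_s': 0.15, 'joints': array([-1.34899532e+00,  2.38662437e-01, -1.40401395e-02,  1.31918746e+00,
       -1.22193518e-05,  1.57079090e+00]), 'joint_vel': array([ 0.0010294 , -0.00053383,  0.00294528, -0.00031461,  0.00062199,
       -0.00046375]), 'joint_efforts': array([ 1.64045643e-03, -5.39079273e+01,  3.46597552e+01,  1.44582312e-02,
        3.30680132e-05, -5.04628531e-06]), 'tool_pos': array([ 0.11542278, -0.51184418,  0.23082306]), 'orientation': array([[ 9.75501635e-01,  2.19992037e-01, -2.52521482e-04],
       [ 2.19992181e-01, -9.75501055e-01,  1.06422746e-03],
       [-1.22134044e-05, -1.09370838e-03, -9.99999402e-01]]), 'ft_force': array([ 1.51472515,  0.20977703, -0.4425095 ]), 'ft_torque': array([ 0.00021814,  0.03925125, -0.05536791]), 'finger_gap': 0.0855880466053714}
```

View pics/scene0.png

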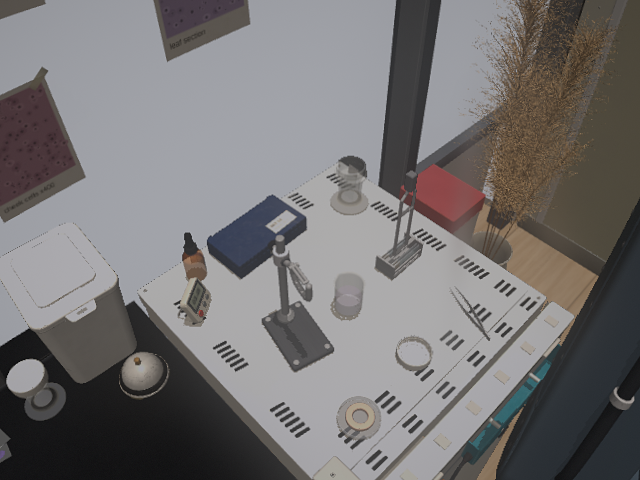

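View pics/top0.png

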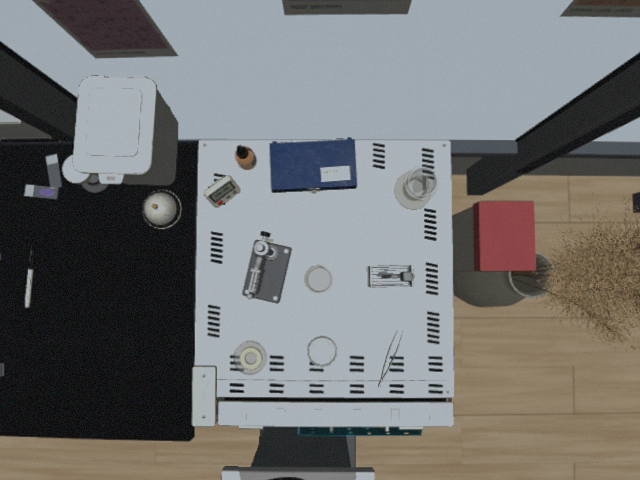

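View pics/wrist0.png

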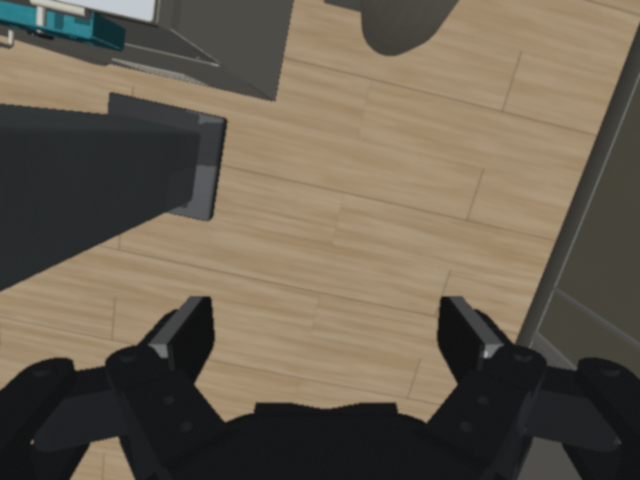

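```bash
python3 - <<'E'
import cv2,numpy as np
s=cv2.imread("pics/scene0.png");t=cv2.imread("pics/top0.png")
a=cv2.resize(t[220:320,230:310],None,fx=6,fy=6,interpolation=cv2.INTER_CUBIC)[:600]
cv2.imwrite("pics/c1.png",a)
cv2.imwrite("pics/c2.png",cv2.resize(t[250:300,355:425],None,fx=10,fy=10,interpolation=cv2.INTER_CUBIC))
cv2.imwrite("pics/c3.png",cv2.resize(s[225:375,250:350],None,fx=4,fy=4,interpolation=cv2.INTER_CUBIC))
cv2.imwrite("pics/c4.png",cv2.resize(s[165:285,365:435],None,fx=5,fy=5,interpolation=cv2.INTER_CUBIC))
E
```

```text
(no output)
```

View pics/c1.png

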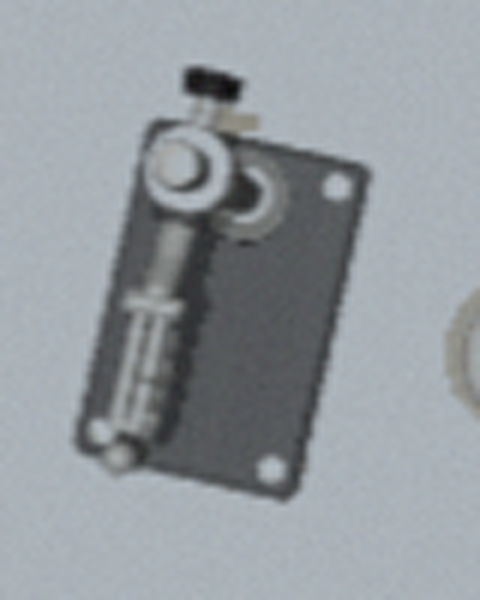

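View pics/c2.png

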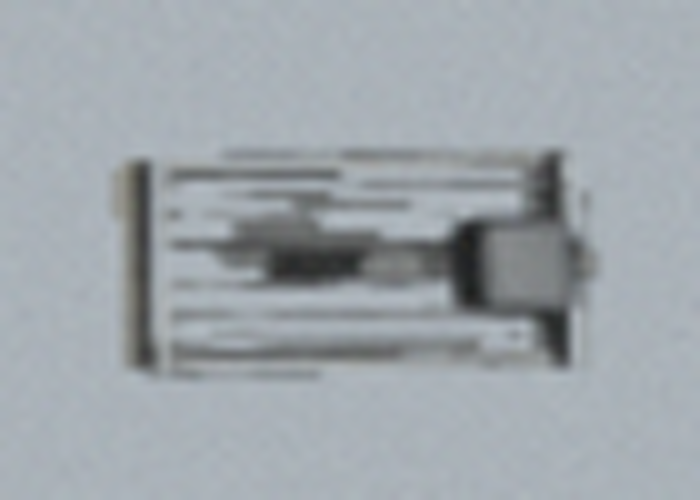

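View pics/c3.png

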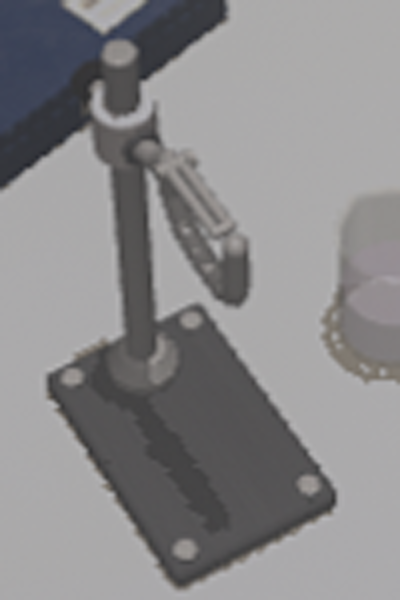

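View pics/c4.png

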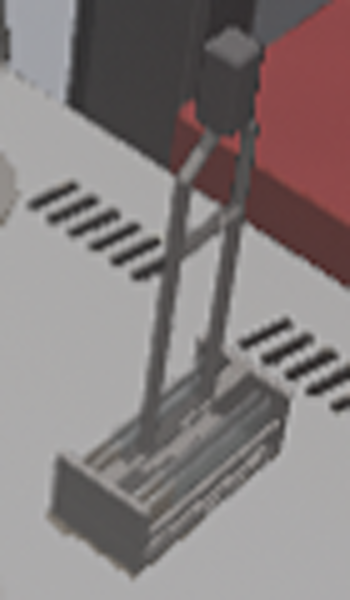

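```bash
python3 - <<'E'
from h import *
T=camera_model("top");S=camera_model("scene")
f=lambda X,Y,s,x,y:((X+.5)/s-.5+x,(Y+.5)/s-.5+y)
t=lambda X,Y:f(X,Y,6,230,220); c2=lambda X,Y:f(X,Y,10,355,250); s3=lambda X,Y:f(X,Y,4,250,225); s4=lambda X,Y:f(X,Y,5,365,165)
print("grip",onz(T,c2(527,267),.224),onz(S,s4(231,46),.224),tri([ray(T,c2(527,267)),ray(S,s4(231,46))]))
print("post",onz(T,t(178,160),.216),onz(S,s3(119,53),.216),tri([ray(T,t(178,160)),ray(S,s3(119,50))]))
print("nose",tri([ray(T,t(121,454)),ray(S,s3(236,240))]))
P=[onz(T,t(*p),.012) for p in[(147,117),(373,166),(296,503),(75,450)]];print(np.round(P,4),np.mean(P,0))
Q=[onz(S,s3(*p),.012) for p in[(48,375),(195,303),(335,497),(178,583)]];print(np.round(Q,4),np.mean(Q,0))
for P in(P,):
  a=P[0]-P[3];b=P[1]-P[2];print(np.degrees([np.arctan2(a[1],a[0]),np.arctan2(b[1],b[0])]))
  a=P[0]-P[1];b=P[3]-P[2];print(np.degrees([np.arctan2(-a[0],a[1]),np.arctan2(-b[0],b[1])]))
# carrier tray corners z=.036 top
for p in[(130,160),(140,368),(568,153),(568,367)]: print(onz(T,c2(*p),.036))
print("beaker",onz(T,(318,279),.07),"jar",onz(T,(420,182),.1),'eyebar')
E
```

```text
grip [ 0.55632806 -0.19012256  0.224     ] [ 0.55467136 -0.18798093  0.224     ] (array([ 0.55635644, -0.19054674,  0.22141325]), [np.float64(3.9678634982313185e-05), np.float64(3.967863498241418e-05)])
post [0.60579242 0.0564431  0.216     ] [0.6025268  0.05796766 0.216     ] (array([0.60548559, 0.05626124, 0.21415872]), [np.float64(0.0005752598171019673), np.float64(0.000575259817101751)])
nose (array([0.52244783, 0.07451781, 0.19170059]), [np.float64(0.0005074767857542571), np.float64(0.0005074767857545527)])
[[0.6326 0.0923 0.012 ]
 [0.6158 0.0133 0.012 ]
 [0.4992 0.0392 0.012 ]
 [0.517  0.116  0.012 ]] [0.56614062 0.06519326 0.012     ]
[[0.6285 0.0908 0.012 ]
 [0.6126 0.0177 0.012 ]
 [0.4973 0.0436 0.012 ]
 [0.5128 0.1188 0.012 ]] [0.56281117 0.06772614 0.012     ]
[-11.57077917 -12.49681842]
[-12.04916212 -13.08222104]
[ 0.57767207 -0.14225262  0.036     ]
[ 0.53556877 -0.14415743  0.036     ]
[ 0.57931767 -0.23136609  0.036     ]
[ 0.53595785 -0.23100496  0.036     ]
beaker [ 0.55033901 -0.04183654  0.07      ] jar [ 0.73758837 -0.23811808  0.1       ] eyebar
```

```bash
cat >> h.py <<'E'
def Rz(yaw):
    c,s=np.cos(yaw),np.sin(yaw); return np.array([[c,s,0],[s,-c,0],[0,0,-1.]])
def go(p,yaw):
    from scipy.spatial.transform import Rotation as Ro
    o=observe();R=o["orientation"]
    print("shift cm",np.round(R.T@(np.array(p)-o["tool_pos"])*100,2),"twist",np.round(Ro.from_matrix(R.T@Rz(yaw)).as_rotvec(),4),"t",o["time_s"],"F",np.round(o["ft_force"],2),'p',np.round(o["tool_pos"],4),'gap',o["finger_gap"])
E
python3 - <<'E'
from h import *
go([.540,-.19,.31],0)
E
```

```text
shift cm [ 48.5  -22.06  -7.89] twist [-1.100e-03  1.000e-04  2.218e-01] t 0.15 F [ 1.51  0.21 -0.44] p [ 0.1154 -0.5118  0.2308] gap 0.0855880466053714
```

arm_command(translation=[[0, 0, -4], [2, -1, -8], [6, -3, -8], [10, -5, -8], [14, -7, -8], [18, -9, -8], [22, -11, -8], [25, -12, -8]], twist=[[0, 0, 0], [0, 0, 0.05], [0, 0, 0.1], [0, 0, 0.15], [0, 0, 0.22], [0, 0, 0.222], [0, 0, 0.222], [0, 0, 0.222]], hand=[8, 8, 8, 8, 8, 8, 8, 8])

```text
time_s: 0.82
tool_pos: [0.3277, -0.3422, 0.3114]
orientation: [[1.0, -0.001, -0.0], [-0.001, -1.0, 0.0], [-0.0, -0.0, -1.0]]
ft_force: [0.9, -1.3, 0.3]
finger_gap: 0.0801
```

```bash
python3 - <<'E'
from h import *
go([.540,-.19,.31],0)
E
```

```text
shift cm [ 21.22 -15.24   0.14] twist [-0.      0.     -0.0006] t 0.8167 F [ 0.93 -1.35  0.35] p [ 0.3277 -0.3422  0.3114] gap 0.08010480273159498
```

arm_command(translation=[[3, -2, 0], [6, -4, 0], [9, -6, 0], [12, -8, 0], [15, -10, 0], [18, -12, 0], [20.5, -15, 0], [20.5, -15, 0]], twist=[[0, 0, 0], [0, 0, 0], [0, 0, 0], [0, 0, 0], [0, 0, 0], [0, 0, 0], [0, 0, 0], [0, 0, 0]], hand=[8, 8, 8, 8, 8, 8, 8, 8])

```text
time_s: 1.48
tool_pos: [0.5356, -0.1898, 0.3099]
orientation: [[1.0, 0.004, -0.0], [0.004, -1.0, 0.002], [-0.0, -0.002, -1.0]]
ft_force: [-1.0, 0.2, -1.1]
finger_gap: 0.0803
```

```bash
python3 - <<'E'
from h import *
m=camera_model("wrist");save("wrist","w1.png")
go([.556,-.19,.208],0)
print(proj(m,[.556,-.19,.224]))
E
```

```text
shift cm [ 2.24 -0.14 10.21] twist [-0.001   0.0013  0.0042] t 1.5333 F [-1.06 -0.77  0.18] p [ 0.5338 -0.1916  0.3102] gap 0.0800543073275019
[326.6165883  213.89279649]
```

View pics/w1.png

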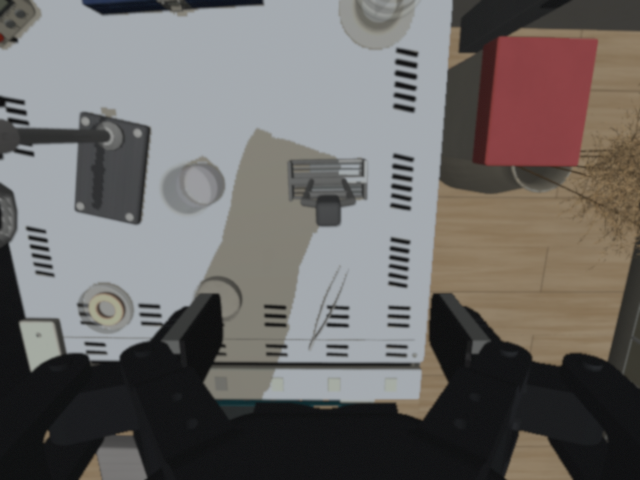

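```bash
python3 - <<'E'
import cv2
s=cv2.imread("pics/w1.png")
cv2.imwrite("pics/w1c.png",cv2.resize(s[150:240,280:380],None,fx=6,fy=6,interpolation=cv2.INTER_CUBIC))
E
```

```text
(no output)
```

View pics/w1c.png

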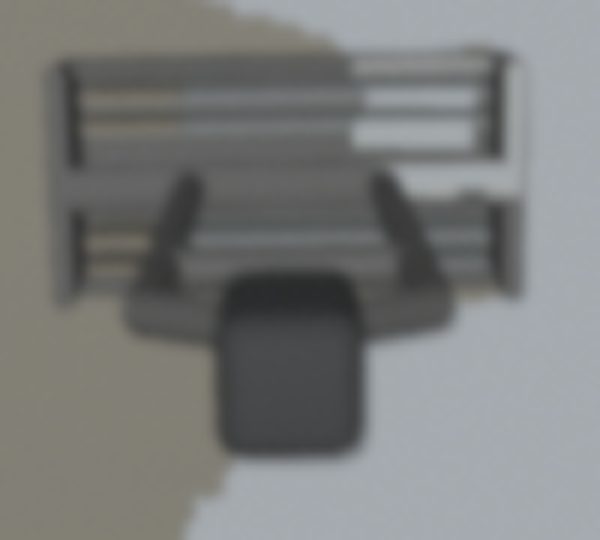

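arm_command(translation=[[1, -0.05, 1], [2.2, -0.05, 3], [2.2, -0.05, 6], [2.2, -0.05, 9], [2.2, -0.05, 11], [2.2, -0.05, 12.2], [2.2, -0.05, 12.2], [2.2, -0.05, 12.2]], twist=[[0, 0, 0.004], [0, 0, 0.004], [0, 0, 0.004], [0, 0, 0.004], [0, 0, 0.004], [0, 0, 0.004], [0, 0, 0.004], [0, 0, 0.004]], hand=[8, 8, 8, 8, 8, 8, 8, 8])

```text
time_s: 2.2
tool_pos: [0.5532, -0.1945, 0.1887]
orientation: [[1.0, -0.006, -0.001], [-0.006, -1.0, 0.0], [-0.001, -0.0, -1.0]]
ft_force: [0.6, 0.2, 0.8]
finger_gap: 0.0803
```

```bash
python3 - <<'E'
from h import *
save("wrist","w2.png");save("scene","s2.png")
go([.556,-.191,.188],0)
E
```

```text
shift cm [ 0.18 -0.35  0.23] twist [ 0.0005 -0.0013 -0.0053] t 2.3 F [ 0.31 -0.33  0.21] p [ 0.5542 -0.1945  0.1903] gap 0.08028491087467492
```

View pics/w2.png

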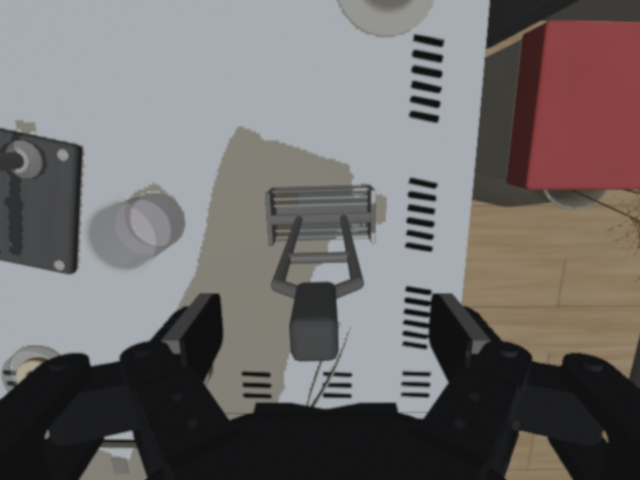

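arm_command(translation=[[0.18, -0.35, 0.15], [0.18, -0.35, 0.15], [0.18, -0.35, 0.15]], twist=[[0, 0, -0.005], [0, 0, -0.005], [0, 0, -0.005]], hand=[6, 4, 3], squeeze=60)

```text
time_s: 2.55
tool_pos: [0.5561, -0.1901, 0.1884]
orientation: [[1.0, 0.001, 0.001], [0.001, -1.0, -0.0], [0.001, 0.0, -1.0]]
ft_force: [0.1, -0.8, -0.0]
finger_gap: 0.0454
```

```bash
python3 - <<'E'
from h import *
save("wrist","w3.png")
go([.556,-.191,.188],0)
E
```

```text
shift cm [-0.01  0.09  0.03] twist [ 0.0002 -0.0008  0.0011] t 2.6 F [ 0.08 -0.    0.14] p [ 0.5561 -0.1901  0.1883] gap 0.037344220158625166
```

View pics/w3.png

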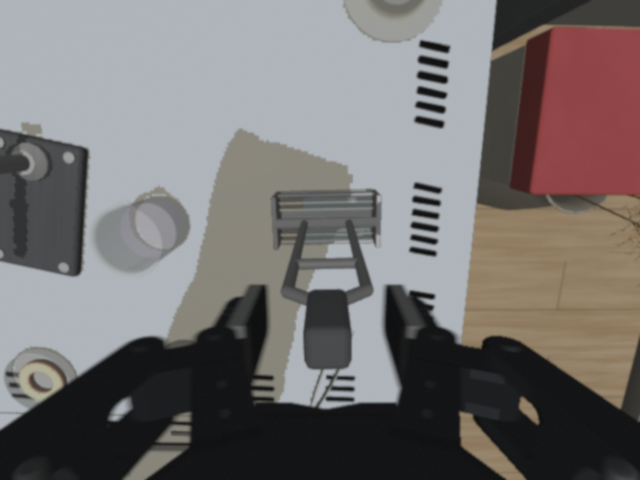

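arm_command(translation=[[0, 0, 0], [0, 0, 0], [0, 0, 0], [0, 0, 0], [0, 0, 0], [0, 0, 0]], twist=[[0, 0, 0], [0, 0, 0], [0, 0, 0], [0, 0, 0], [0, 0, 0], [0, 0, 0]], hand=[1.2, 1.2, 1.2, 1.2, 1.2, 1.2], squeeze=60)

```text
time_s: 3.1
tool_pos: [0.556, -0.1903, 0.1881]
orientation: [[1.0, 0.001, 0.001], [0.001, -1.0, -0.0], [0.001, 0.0, -1.0]]
ft_force: [1.0, -0.6, 4.1]
finger_gap: 0.0154
```

arm_command(translation=[[0, 0, -1], [0, 0, -2], [0, 0, -4], [0, 0, -6], [0, 0, -8], [0, 0, -10], [0, 0, -11], [0, 0, -11]], twist=[[0, 0, 0], [0, 0, 0], [0, 0, 0], [0, 0, 0], [0, 0, 0], [0, 0, 0], [0, 0, 0], [0, 0, 0]], hand=[1.2, 1.2, 1.2, 1.2, 1.2, 1.2, 1.2, 1.2])

```text
time_s: 3.77
tool_pos: [0.5565, -0.1904, 0.3009]
orientation: [[1.0, 0.001, 0.004], [0.001, -1.0, -0.001], [0.004, 0.001, -1.0]]
ft_force: [0.1, 0.2, -2.2]
finger_gap: 0.0152
```

```bash
python3 - <<'E'
from h import *
save("wrist","w4.png");save("scene","s4.png")
go([.476,.085,.30],-.215)
E
```

```text
shift cm [ -7.96 -27.52  -0.2 ] twist [-1.000e-04 -3.000e-04  2.159e-01] t 3.8667 F [-0.34 -0.32 -3.07] p [ 0.5558 -0.1901  0.298 ] gap 0.015254599586786837
```

View pics/w4.png

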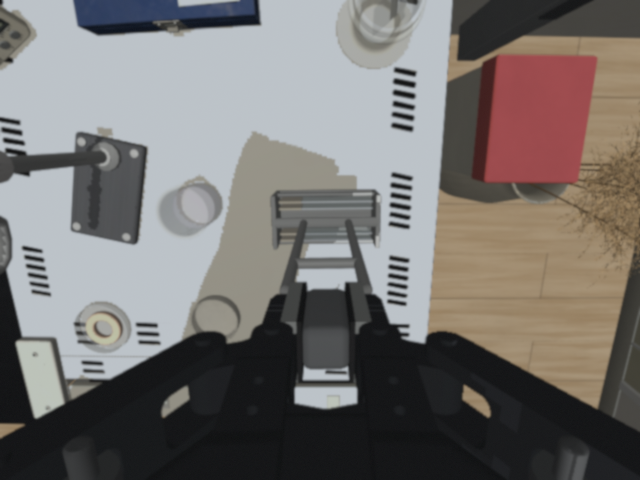

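View pics/s4.png

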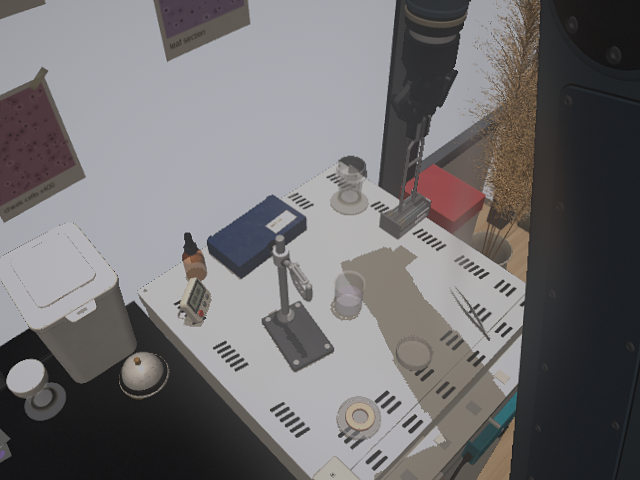

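arm_command(translation=[[-2, -1, 0], [-4, -4, 0], [-6, -7, 0], [-8, -10, 0], [-8, -13, 0], [-8, -16, 0], [-8, -19, 0], [-8, -22, 0]], twist=[[0, 0, 0], [0, 0, 0.03], [0, 0, 0.06], [0, 0, 0.09], [0, 0, 0.12], [0, 0, 0.15], [0, 0, 0.18], [0, 0, 0.216]], hand=[1.2, 1.2, 1.2, 1.2, 1.2, 1.2, 1.2, 1.2])

```text
time_s: 4.53
tool_pos: [0.4652, -0.057, 0.2972]
orientation: [[0.989, -0.148, 0.004], [-0.148, -0.988, 0.042], [-0.002, -0.042, -0.999]]
ft_force: [0.4, 0.2, -2.7]
finger_gap: 0.0151
```

```bash
python3 - <<'E'
from h import *
go([.478,.0846,.28],-.215)
E
```

```text
shift cm [ -0.82 -14.11   2.32] twist [-0.0419  0.0038  0.0665] t 4.5333 F [ 0.42  0.19 -2.69] p [ 0.4652 -0.057   0.2972] gap 0.015132117943405165
```

arm_command(translation=[[0, 0, 0], [0, 0, 0]], twist=[[0, 0, 0], [0, 0, 0]], hand=[1.2, 1.2])

```text
time_s: 4.7
tool_pos: [0.4653, -0.0594, 0.2975]
orientation: [[0.988, -0.152, 0.004], [-0.152, -0.988, 0.04], [-0.002, -0.04, -0.999]]
ft_force: [0.1, -0.4, -1.9]
finger_gap: 0.0155
```

```bash
python3 - <<'E'
from h import *
go([.478,.0846,.28],-.215)
E
```

```text
shift cm [ -0.93 -14.35   2.33] twist [-0.0401  0.0032  0.0627] t 4.7 F [ 0.11 -0.4  -1.86] p [ 0.4653 -0.0594  0.2975] gap 0.015467473271116444
```

arm_command(translation=[[-0.1, -1.8, 0.3], [-0.2, -3.6, 0.6], [-0.3, -5.4, 0.9], [-0.5, -7.2, 1.2], [-0.6, -9, 1.5], [-0.7, -10.8, 1.8], [-0.8, -12.6, 2.1], [-0.93, -14.35, 2.33]], twist=[[-0.005, 0, 0.008], [-0.01, 0, 0.016], [-0.015, 0, 0.024], [-0.02, 0, 0.032], [-0.025, 0, 0.04], [-0.03, 0, 0.048], [-0.035, 0, 0.056], [-0.04, 0.003, 0.0627]], hand=[1.2, 1.2, 1.2, 1.2, 1.2, 1.2, 1.2, 1.2])

```text
time_s: 5.37
tool_pos: [0.4581, -0.059, 0.2833]
orientation: [[0.988, -0.152, 0.005], [-0.152, -0.988, 0.037], [-0.001, -0.038, -0.999]]
ft_force: [0.4, -0.0, -1.9]
finger_gap: 0.0151
```

arm_command(translation=[[0, 0, 0], [0, 0, 0]], twist=[[0, 0, 0], [0, 0, 0]], hand=[1.2, 1.2])

```text
time_s: 5.53
tool_pos: [0.4581, -0.0587, 0.2836]
orientation: [[0.988, -0.151, 0.005], [-0.151, -0.988, 0.038], [-0.001, -0.038, -0.999]]
ft_force: [0.7, 1.0, -1.9]
finger_gap: 0.0153
```

```bash
python3 - <<'E'
from h import *
save("wrist","w5.png");save("scene","s5.png");save("top","t5.png")
go([.478,.0846,.265],-.215)
T=camera_model("top");S=camera_model("scene");u=np.array([.977,-.213,0]);
s=cv2.imread("pics/s5.png")
cv2.imwrite("pics/s5c.png",cv2.resize(s[170:370,230:370],None,fx=4,fy=3,interpolation=cv2.INTER_CUBIC)) if 0 else cv2.imwrite("pics/s5c.png",cv2.resize(s[210:360,220:380],None,fx=4,fy=4,interpolation=cv2.INTER_CUBIC))
E
```

```text
shift cm [ -0.21 -14.35   2.42] twist [-0.0385  0.0017  0.0636] t 5.6833 F [-0.72 -0.37 -3.02] p [ 0.4584 -0.0584  0.2837] gap 0.015336094683025688
```

View pics/w5.png

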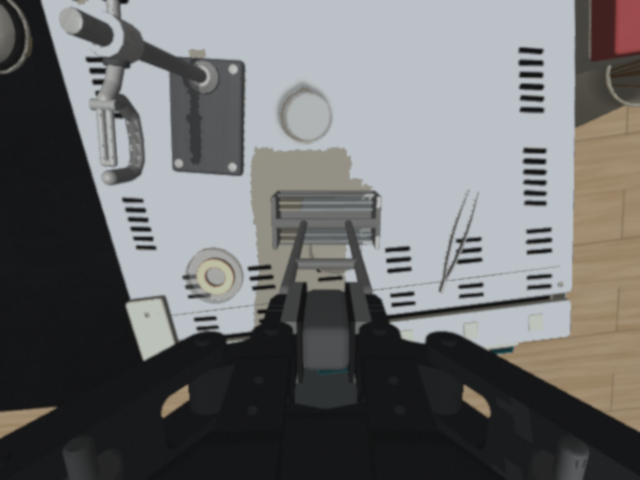

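View pics/s5c.png

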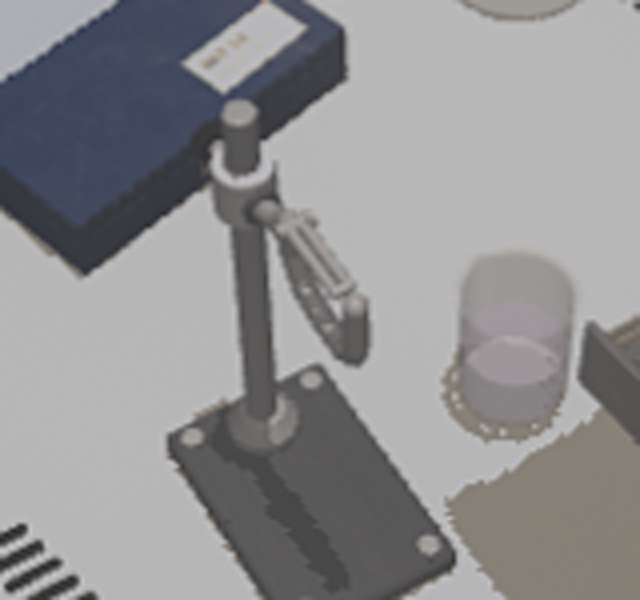

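```bash
python3 - <<'E'
from h import *
o=observe();print(np.round(o["joints"],3))
E
```

```text
[-0.152  0.117 -0.033  1.421  0.039  3.141]
```

arm_command(translation=[[0, 0, 0], [0, 0, 0], [0, 0, 0], [0, 0, 0], [0, 0, 0], [0, 0, 0], [0, 0, 0], [0, 0, 0]], twist=[[-0.038, 0.002, -0.03], [-0.038, 0.002, -0.12], [-0.038, 0.002, -0.23], [-0.038, 0.002, -0.34], [-0.038, 0.002, -0.45], [-0.038, 0.002, -0.56], [-0.038, 0.002, -0.67], [-0.038, 0.002, -0.78]], hand=[1.2, 1.2, 1.2, 1.2, 1.2, 1.2, 1.2, 1.2])

```text
time_s: 6.35
tool_pos: [0.4584, -0.0583, 0.2836]
orientation: [[0.805, 0.592, 0.016], [0.593, -0.806, 0.003], [0.014, 0.007, -1.0]]
ft_force: [-1.0, 0.3, -2.9]
finger_gap: 0.0153
```

```bash
python3 - <<'E'
from h import *
o=observe();print(np.round(o["joints"],3))
go([.45,-.0585,.29],-.215+np.pi)
E
```

```text
[-0.13   0.105 -0.047  1.403  0.005  2.378]
shift cm [-0.68 -0.47 -0.65] twist [ 2.0300e-02  9.0000e-04 -2.2923e+00] t 6.35 F [-1.03  0.27 -2.93] p [ 0.4584 -0.0583  0.2836] gap 0.015343573188063975
```

arm_command(translation=[[0, 0, 0], [0, 0, 0], [0, 0, -0.3], [0, 0, -0.6], [0, 0, -0.6], [0, 0, -0.6], [0, 0, -0.6], [0, 0, -0.6]], twist=[[0.0009, 0, -0.1], [0.0018, 0, -0.21], [0.0028, 0, -0.32], [0.0038, 0, -0.43], [0.0048, 0, -0.54], [0.0057, 0, -0.65], [0.0067, 0, -0.76], [0.0077, 0, -0.87]], hand=[1.2, 1.2, 1.2, 1.2, 1.2, 1.2, 1.2, 1.2])

```text
time_s: 7.02
tool_pos: [0.4583, -0.0583, 0.2896]
orientation: [[0.066, 0.998, 0.009], [0.998, -0.067, 0.006], [0.007, 0.009, -1.0]]
ft_force: [-0.4, -0.1, -2.9]
finger_gap: 0.0151
```

arm_command(translation=[[0, 0, 0], [0, 0, 0], [0, 0, 0], [0, 0, 0], [0, 0, 0], [0, 0, 0], [0, 0, 0], [0, 0, 0]], twist=[[0.0009, 0, -0.1], [0.0018, 0, -0.21], [0.0028, 0, -0.32], [0.0038, 0, -0.43], [0.0048, 0, -0.54], [0.0057, 0, -0.65], [0.0067, 0, -0.76], [0.0077, 0, -0.87]], hand=[1.2, 1.2, 1.2, 1.2, 1.2, 1.2, 1.2, 1.2])

```text
time_s: 7.68
tool_pos: [0.4583, -0.0583, 0.2896]
orientation: [[-0.72, 0.694, 0.002], [0.694, 0.72, 0.004], [0.001, 0.004, -1.0]]
ft_force: [0.2, 0.1, -2.9]
finger_gap: 0.0153
```

```bash
python3 - <<'E'
from h import *
o=observe();print(np.round(o["joints"],3))
go([.45,-.0585,.29],-.215+np.pi)
E
```

```text
[-0.129  0.114 -0.021  1.434  0.004  0.638]
shift cm [ 0.58 -0.59 -0.04] twist [ 4.300e-03  3.000e-04 -5.524e-01] t 7.6833 F [ 0.24  0.05 -2.89] p [ 0.4583 -0.0583  0.2896] gap 0.015276184391129675
```

arm_command(translation=[[0, 0, 0], [0, 0, 0], [0, 0, 0], [0, 0, 0], [0, 0, 0], [0, 0, 0], [0, 0, 0]], twist=[[0, 0, -0.1], [0.0018, 0, -0.2], [0.0028, 0, -0.3], [0.0038, 0, -0.4], [0.004, 0, -0.5], [0.0043, 0, -0.552], [0.0043, 0, -0.552]], hand=[1.2, 1.2, 1.2, 1.2, 1.2, 1.2, 1.2])

```text
time_s: 8.27
tool_pos: [0.4582, -0.0583, 0.2896]
orientation: [[-0.976, 0.217, 0.0], [0.217, 0.976, -0.0], [-0.0, -0.0, -1.0]]
ft_force: [-0.8, -0.8, -2.2]
finger_gap: 0.015
```

```bash
python3 - <<'E'
from h import *
o=observe();print(np.round(o["joints"],3))
go([.478,.0846,.275],-.215+np.pi)
E
```

```text
[-0.127  0.115 -0.02   1.436 -0.     0.092]
shift cm [ 1.17 14.38  1.46] twist [-0.      0.0003 -0.0035] t 8.2667 F [-0.84 -0.85 -2.19] p [ 0.4582 -0.0583  0.2896] gap 0.01499153030588166
```

arm_command(translation=[[0.1, 1, 0], [0.3, 3, 0], [0.5, 5.5, 0.3], [0.7, 8, 0.6], [0.9, 10.5, 0.9], [1, 12.5, 1.2], [1.15, 14, 1.4], [1.17, 14.4, 1.46]], twist=[[0, 0, 0], [0, 0, 0], [0, 0, 0], [0, 0, 0], [0, 0, 0], [0, 0, 0], [0, 0, -0.003], [0, 0, -0.003]], hand=[1.2, 1.2, 1.2, 1.2, 1.2, 1.2, 1.2, 1.2])

```text
time_s: 8.93
tool_pos: [0.4783, 0.0873, 0.2745]
orientation: [[-0.976, 0.216, -0.0], [0.216, 0.976, 0.001], [0.0, 0.001, -1.0]]
ft_force: [-0.7, 0.1, -3.1]
finger_gap: 0.015
```

arm_command(translation=[[0, 0, 0], [0, 0, 0]], twist=[[0, 0, 0], [0, 0, 0]], hand=[1.2, 1.2])

```text
time_s: 9.1
tool_pos: [0.4782, 0.0848, 0.2749]
orientation: [[-0.976, 0.217, -0.0], [0.217, 0.976, -0.0], [-0.0, -0.0, -1.0]]
ft_force: [0.6, -0.5, -2.7]
finger_gap: 0.015
```

```bash
python3 - <<'E'
from h import *
save("wrist","w6.png");save("scene","s6.png")
go([.478,.0846,.275],-.215+np.pi)
s=cv2.imread("pics/s6.png")
cv2.imwrite("pics/s6c.png",cv2.resize(s[200:350,220:380],None,fx=4,fy=4,interpolation=cv2.INTER_CUBIC))
E
```

```text
shift cm [0.03 0.04 0.01] twist [-0.0003  0.0004 -0.0042] t 9.2 F [ 0.36  0.76 -2.44] p [0.4782 0.0841 0.2751] gap 0.015388840328794963
```

View pics/w6.png

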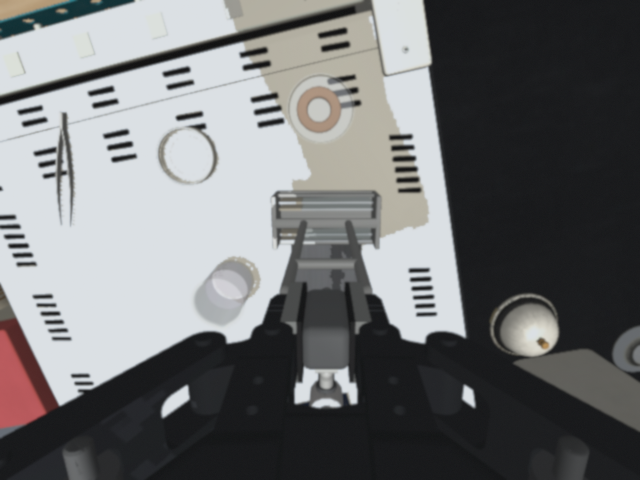

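View pics/s6c.png

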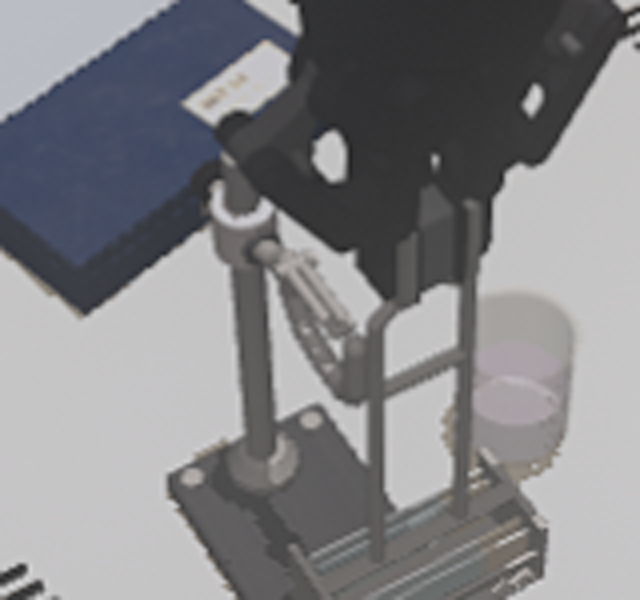

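```bash
python3 - <<'E'
from h import *
S=camera_model("scene");p=observe()["tool_pos"]
f=lambda q:np.round((q-[220,200]+.5)*4-.5,1)
print("bar",f(proj(S,p-[0,0,.052])))
v=np.array([.213,.977,0]);print(f(proj(S,p-[0,0,.052]+.018*v)),f(proj(S,p-[0,0,.052]-.018*v)))
for z in(.187,.192,.197):print("nose",f(proj(S,[.5218,.075,z])))
n=((358+.5)/4-.5+220,(339+.5)/4-.5+200)
print(onz(S,n,.192),onz(S,n,.195))
print([f(proj(S,p+[0,0,z])) for z in(0,.036)])
E
```

```text
bar [422.1 372.5]
[376.7 394.9] [466.9 350.4]
nose [355.  349.7]
nose [354.8 341.1]
nose [354.6 332.5]
[0.52171736 0.07351658 0.192     ] [0.51998278 0.07509684 0.195     ]
[array([423.5, 274.3]), array([424.5, 200.1])]
```

```bash
python3 - <<'E'
from h import *
go([.5308,.073,.263],-.215+np.pi)
E
```

```text
shift cm [-5.37  0.06  1.21] twist [-0.0003  0.0004 -0.0042] t 9.2 F [ 0.36  0.76 -2.44] p [0.4782 0.0841 0.2751] gap 0.015388840328794963
```

arm_command(translation=[[0, 0, 0.6], [0, 0, 1.2], [-0.7, 0, 1.2], [-1.5, 0, 1.2], [-2.3, 0, 1.2], [-3.1, 0, 1.2], [-3.9, 0, 1.2], [-4.5, 0, 1.2]], twist=[[0, 0, 0], [0, 0, 0], [0, 0, 0], [0, 0, 0], [0, 0, 0], [0, 0, 0], [0, 0, 0], [0, 0, 0]], hand=[1.2, 1.2, 1.2, 1.2, 1.2, 1.2, 1.2, 1.2])

```text
time_s: 9.87
tool_pos: [0.5235, 0.0746, 0.2628]
orientation: [[-0.976, 0.217, 0.0], [0.217, 0.976, -0.0], [-0.0, -0.0, -1.0]]
ft_force: [0.4, 0.5, -1.9]
finger_gap: 0.0154
```

arm_command(translation=[[-0.4, 0, 0], [-0.85, 0, 0], [-0.85, 0, 0], [-0.85, 0, 0]], twist=[[0, 0, 0], [0, 0, 0], [0, 0, 0], [0, 0, 0]], hand=[1.2, 1.2, 1.2, 1.2])

```text
time_s: 10.2
tool_pos: [0.5306, 0.073, 0.2628]
orientation: [[-0.976, 0.216, -0.0], [0.216, 0.976, -0.0], [0.0, -0.0, -1.0]]
ft_force: [-0.5, 1.3, -2.7]
finger_gap: 0.0152
```

```bash
python3 - <<'E'
from h import *
save("wrist","w7.png");save("scene","s7.png")
go([.5308,.073,.263],-.215+np.pi)
s=cv2.imread("pics/s7.png")
cv2.imwrite("pics/s7c.png",cv2.resize(s[220:345,240:360],None,fx=5,fy=4.8,interpolation=cv2.INTER_CUBIC))
s=cv2.imread("pics/w7.png")
cv2.imwrite("pics/w7c.png",cv2.resize(s[280:430,240:420],None,fx=4,fy=4,interpolation=cv2.INTER_CUBIC))
E
```

```text
shift cm [-0.05  0.   -0.01] twist [-0.0002 -0.     -0.003 ] t 10.3 F [-0.22 -0.21 -2.74] p [0.5303 0.0731 0.2629] gap 0.015622305661937936
```

View pics/s7c.png

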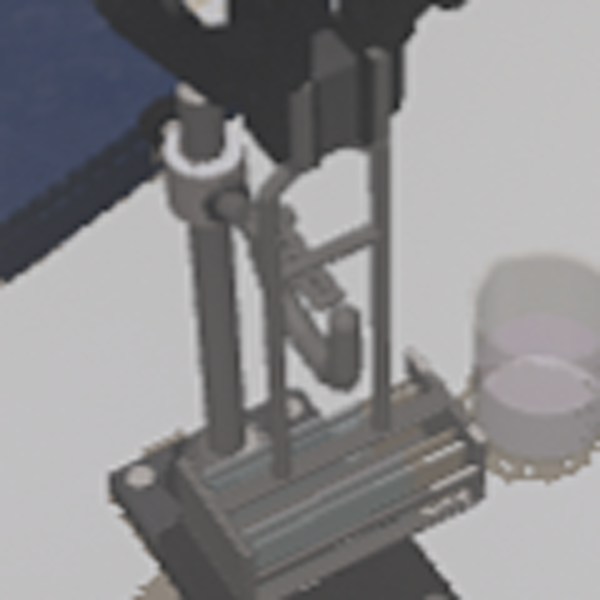

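View pics/w7c.png

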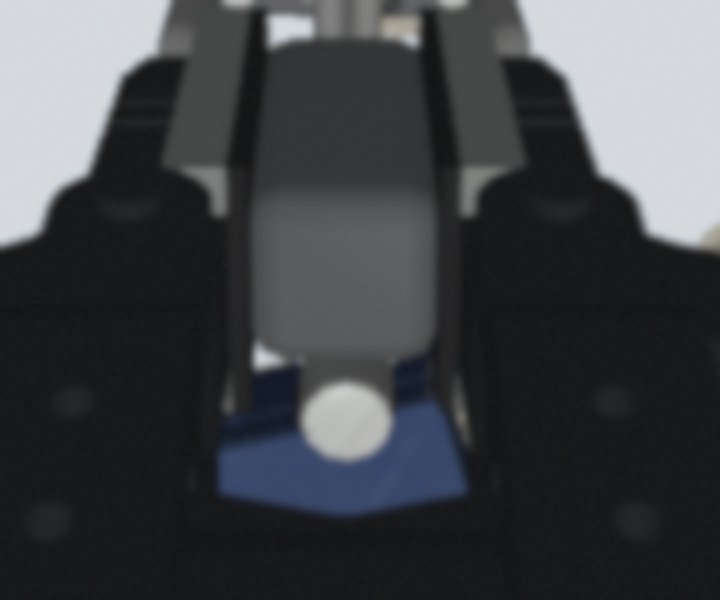

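```bash
python3 - <<'E'
import cv2
s=cv2.imread("pics/w7.png")
cv2.imwrite("pics/w7d.png",cv2.resize(s[180:300,250:400],None,fx=5,fy=5,interpolation=cv2.INTER_CUBIC))
E
```

View pics/w7d.png

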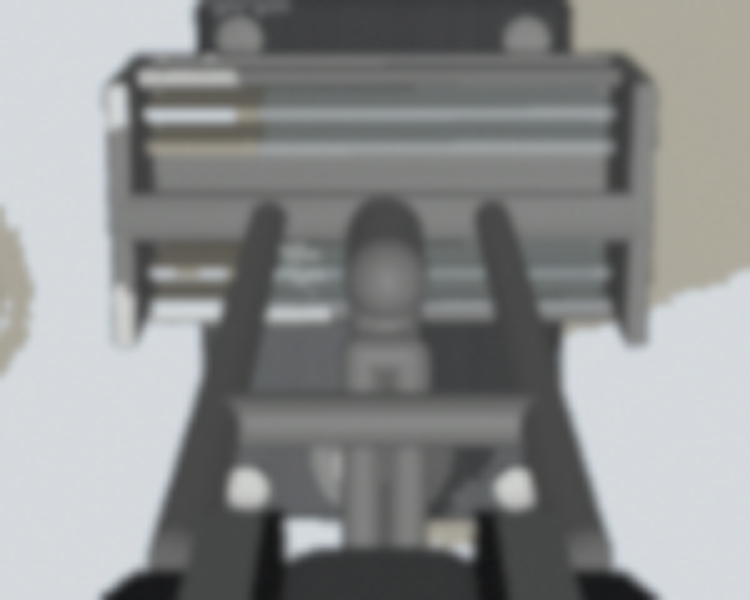

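```bash
python3 - <<'E'
from h import *
m=camera_model("wrist");u=np.array([.977,-.213,0]);v=np.array([.213,.977,0])
q=lambda X,Y:((X+.5)/5-.5+250,(Y+.5)/5-.5+180)
b=onz(m,q(380,412),.211+.003)
for z in(.19,.195,.2):
    n=onz(m,q(385,280),z);print(z,n,(b-n)@u*1000,(b-n)@v*1000)
print(b,(b-observe()["tool_pos"])@u)
E
```

```text
0.19 [0.52160074 0.07617216 0.19      ] 8.413595688299948 -0.612190252858245
0.195 [0.52031062 0.07644294 0.195     ] 9.73172198430968 -0.6019505027538221
0.2 [0.5190205  0.07671372 0.2       ] 11.049848280319516 -0.5917107526493619
[0.52969125 0.07378171 0.214     ] -0.0007166820062950433
```

arm_command(translation=[[0, 0, 0.25], [0, 0, 0.5], [0, 0, 0.75], [0, 0, 1.0]], twist=[[0, 0, 0], [0, 0, 0], [0, 0, 0], [0, 0, 0]], hand=[1.2, 1.2, 1.2, 1.2])

```text
time_s: 10.63
tool_pos: [0.5304, 0.0731, 0.2526]
orientation: [[-0.976, 0.216, 0.0], [0.216, 0.976, -0.0], [-0.0, -0.0, -1.0]]
ft_force: [0.2, 0.8, -2.3]
finger_gap: 0.0155
```

arm_command(translation=[[0, 0, 0.1], [0, 0, 0.2], [0, 0, 0.3]], twist=[[0, 0, 0], [0, 0, 0], [0, 0, 0]], hand=[1.2, 1.2, 1.2])

```text
time_s: 10.88
tool_pos: [0.5305, 0.0731, 0.2498]
orientation: [[-0.976, 0.216, 0.0], [0.216, 0.976, -0.0], [-0.0, -0.0, -1.0]]
ft_force: [0.3, -0.5, -1.7]
finger_gap: 0.0151
```

arm_command(translation=[[0, 0, 0.1], [0, 0, 0.2], [0, 0, 0.3]], twist=[[0, 0, 0], [0, 0, 0], [0, 0, 0]], hand=[1.2, 1.2, 1.2])

```text
time_s: 11.13
tool_pos: [0.5306, 0.0731, 0.247]
orientation: [[-0.976, 0.216, 0.0], [0.216, 0.976, -0.0], [-0.0, -0.0, -1.0]]
ft_force: [-0.8, -0.6, 0.2]
finger_gap: 0.0151
```

arm_command(translation=[[0, 0, 0.1], [0, 0, 0.2], [0, 0, 0.3]], twist=[[0, 0, 0], [0, 0, 0], [0, 0, 0]], hand=[1.2, 1.2, 1.2])

```text
time_s: 11.38
tool_pos: [0.5306, 0.0731, 0.2441]
orientation: [[-0.976, 0.216, 0.001], [0.216, 0.976, -0.0], [-0.001, -0.0, -1.0]]
ft_force: [-0.6, -0.3, 0.8]
finger_gap: 0.0152
```

arm_command(translation=[[0, 0, 0.1], [0, 0, 0.2], [0, 0, 0.3]], twist=[[0, 0, 0], [0, 0, 0], [0, 0, 0]], hand=[1.2, 1.2, 1.2])

```text
time_s: 11.63
tool_pos: [0.5307, 0.073, 0.241]
orientation: [[-0.976, 0.216, 0.001], [0.216, 0.976, -0.0], [-0.001, -0.0, -1.0]]
ft_force: [0.4, -0.2, 0.5]
finger_gap: 0.0153
```

```bash
python3 - <<'E'
from h import *
save("wrist","w8.png");save("scene","s8.png")
go([.5308,.073,.263],-.215+np.pi)
s=cv2.imread("pics/s8.png")
cv2.imwrite("pics/s8c.png",cv2.resize(s[220:345,240:360],None,fx=5,fy=4.8,interpolation=cv2.INTER_CUBIC))
s=cv2.imread("pics/w8.png")
cv2.imwrite("pics/w8d.png",cv2.resize(s[180:300,250:400],None,fx=5,fy=5,interpolation=cv2.INTER_CUBIC))
E
```

```text
shift cm [-0.01  0.   -2.21] twist [-0.0001  0.0005 -0.0031] t 11.7333 F [-0.85  0.37  0.55] p [0.5307 0.073  0.2409] gap 0.015606347625264265
```

View pics/s8c.png

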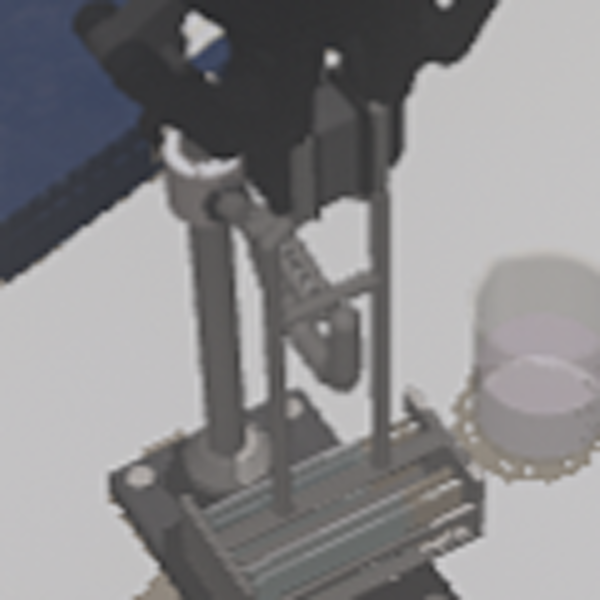

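View pics/w8d.png

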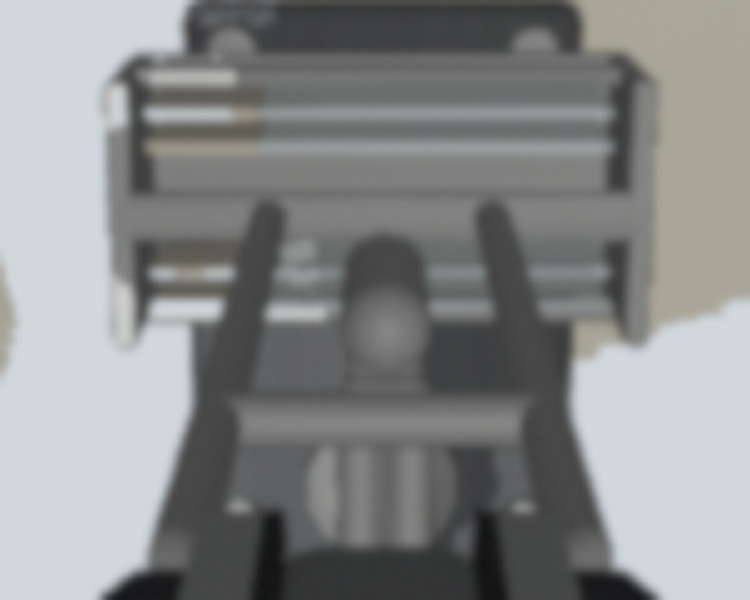

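arm_command(translation=[[0, 0, 0.15], [0, 0, 0.3], [0, 0, 0.4]], twist=[[0, 0, 0], [0, 0, 0], [0, 0, 0]], hand=[1.2, 1.2, 1.2])

```text
time_s: 11.98
tool_pos: [0.5308, 0.073, 0.2369]
orientation: [[-0.976, 0.216, 0.001], [0.216, 0.976, -0.0], [-0.001, -0.0, -1.0]]
ft_force: [-0.0, 0.7, 3.0]
finger_gap: 0.0153
```

arm_command(translation=[[0, 0, 0.15], [0, 0, 0.3], [0, 0, 0.4]], twist=[[0, 0, 0], [0, 0, 0], [0, 0, 0]], hand=[1.2, 1.2, 1.2])

```text
time_s: 12.23
tool_pos: [0.5306, 0.073, 0.2328]
orientation: [[-0.976, 0.216, 0.0], [0.216, 0.976, -0.0], [-0.0, -0.0, -1.0]]
ft_force: [0.1, 0.8, 3.0]
finger_gap: 0.0157
```

arm_command(translation=[[0, 0, 0.1], [0, 0, 0.2], [0, 0, 0.3]], twist=[[0, 0, 0], [0, 0, 0], [0, 0, 0]], hand=[1.2, 1.2, 1.2])

```text
time_s: 12.48
tool_pos: [0.5302, 0.0731, 0.2297]
orientation: [[-0.976, 0.216, -0.001], [0.216, 0.976, -0.0], [0.0, -0.0, -1.0]]
ft_force: [-1.3, 0.6, 1.0]
finger_gap: 0.0155
```

arm_command(translation=[[0, 0, 0.1], [0, 0, 0.2], [0, 0, 0.3]], twist=[[0, 0, 0], [0, 0, 0], [0, 0, 0]], hand=[1.2, 1.2, 1.2])

```text
time_s: 12.73
tool_pos: [0.5299, 0.0731, 0.2265]
orientation: [[-0.976, 0.216, -0.001], [0.216, 0.976, -0.0], [0.001, -0.0, -1.0]]
ft_force: [-3.7, 0.1, 1.3]
finger_gap: 0.0152
```

arm_command(translation=[[0, 0, 0.1], [0, 0, 0.2], [0, 0, 0.3]], twist=[[0, 0, 0], [0, 0, 0], [0, 0, 0]], hand=[1.2, 1.2, 1.2])

```text
time_s: 12.98
tool_pos: [0.5305, 0.0729, 0.2234]
orientation: [[-0.976, 0.216, -0.0], [0.216, 0.976, -0.001], [0.0, -0.001, -1.0]]
ft_force: [-0.9, -0.2, -2.0]
finger_gap: 0.015
```

arm_command(translation=[[0, 0, 0.1], [0, 0, 0.2]], twist=[[0, 0, 0], [0, 0, 0]], hand=[1.2, 1.2])

```text
time_s: 13.15
tool_pos: [0.5311, 0.073, 0.2217]
orientation: [[-0.976, 0.216, 0.001], [0.216, 0.976, -0.0], [-0.001, -0.0, -1.0]]
ft_force: [-0.2, 0.3, -2.2]
finger_gap: 0.0152
```

```bash
python3 - <<'E'
from h import *
save("wrist","w9.png");save("scene","s9.png")
go([.5308,.073,.263],-.215+np.pi)
s=cv2.imread("pics/s9.png")
cv2.imwrite("pics/s9c.png",cv2.resize(s[220:345,240:360],None,fx=5,fy=4.8,interpolation=cv2.INTER_CUBIC))
s=cv2.imread("pics/w9.png")
cv2.imwrite("pics/w9d.png",cv2.resize(s[180:300,250:400],None,fx=5,fy=5,interpolation=cv2.INTER_CUBIC))
E
```

```text
shift cm [ 0.    0.   -4.13] twist [-0.0003  0.0005 -0.0032] t 13.25 F [-0.07  1.03 -2.8 ] p [0.5309 0.073  0.2217] gap 0.015268296982811753
```

View pics/s9c.png

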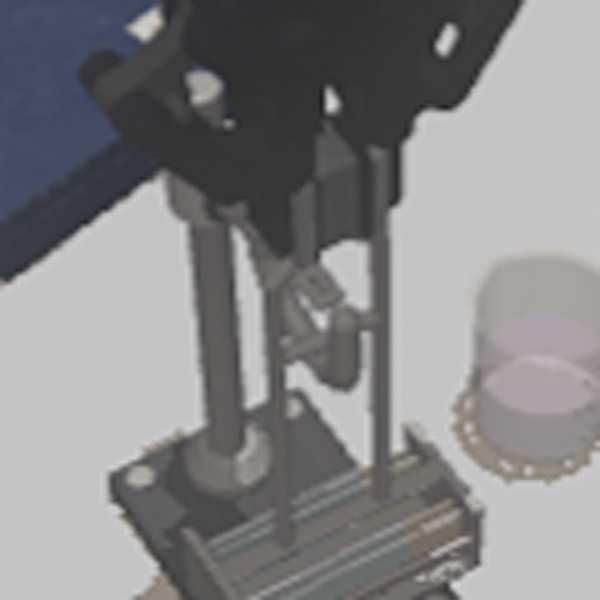

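View pics/w9d.png

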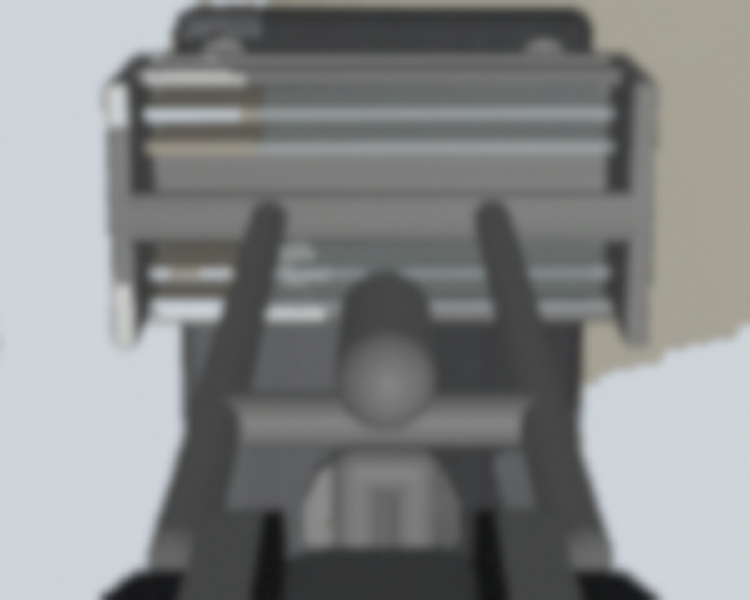

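arm_command(translation=[[-0.3, 0, 0], [-0.6, 0, 0], [-0.9, 0, 0], [-1.2, 0, 0], [-1.4, 0, 0], [-1.4, 0, 0]], twist=[[0, 0, 0], [0, 0, 0], [0, 0, 0], [0, 0, 0], [0, 0, 0], [0, 0, 0]], hand=[1.2, 1.2, 1.2, 1.2, 1.2, 1.2])

```text
time_s: 13.75
tool_pos: [0.5447, 0.0699, 0.2218]
orientation: [[-0.976, 0.217, 0.0], [0.217, 0.976, -0.0], [-0.0, -0.0, -1.0]]
ft_force: [0.4, 0.1, -2.7]
finger_gap: 0.0155
```

arm_command(translation=[[0, 0, 0.1], [0, 0, 0.2], [0, 0, 0.3]], twist=[[0, 0, 0], [0, 0, 0], [0, 0, 0]], hand=[1.2, 1.2, 1.2])

```text
time_s: 14.0
tool_pos: [0.5441, 0.07, 0.2188]
orientation: [[-0.976, 0.216, 0.0], [0.216, 0.976, -0.0], [-0.0, -0.0, -1.0]]
ft_force: [0.4, 0.1, -2.0]
finger_gap: 0.0153
```

arm_command(translation=[[0, 0, 0.1], [0, 0, 0.2]], twist=[[0, 0, 0], [0, 0, 0]], hand=[1.2, 1.2])

```text
time_s: 14.17
tool_pos: [0.5441, 0.07, 0.2168]
orientation: [[-0.976, 0.216, 0.0], [0.216, 0.976, -0.0], [-0.0, -0.0, -1.0]]
ft_force: [-0.2, -0.1, -2.6]
finger_gap: 0.0152
```

arm_command(translation=[[0, 0, 0.05], [0, 0, 0.1], [0, 0, 0.1]], twist=[[0, 0, 0], [0, 0, 0], [0, 0, 0]], hand=[1.2, 1.2, 1.2])

```text
time_s: 14.42
tool_pos: [0.5442, 0.07, 0.2159]
orientation: [[-0.976, 0.216, 0.0], [0.216, 0.976, -0.0], [-0.0, -0.0, -1.0]]
ft_force: [0.0, 0.0, -2.0]
finger_gap: 0.0153
```

arm_command(translation=[[0, 0, 0.05], [0, 0, 0.1], [0, 0, 0.1]], twist=[[0, 0, 0], [0, 0, 0], [0, 0, 0]], hand=[1.2, 1.2, 1.2])

```text
time_s: 14.67
tool_pos: [0.5443, 0.07, 0.2152]
orientation: [[-0.976, 0.216, 0.001], [0.216, 0.976, -0.0], [-0.001, 0.0, -1.0]]
ft_force: [-0.1, -0.0, 1.0]
finger_gap: 0.0149
```

arm_command(translation=[[0, 0, -0.03], [0, 0, -0.03]], twist=[[0, 0, 0], [0, 0, 0]], hand=[1.2, 1.2], squeeze=20)

```text
time_s: 14.83
tool_pos: [0.5443, 0.07, 0.2154]
orientation: [[-0.976, 0.216, 0.001], [0.216, 0.976, -0.0], [-0.001, -0.0, -1.0]]
ft_force: [0.1, 0.5, -0.4]
finger_gap: 0.0153
```

```bash
python3 - <<'E'
from h import *
save("wrist","w10.png");save("scene","s10.png")
go([.5308,.073,.263],-.215+np.pi)
s=cv2.imread("pics/s10.png")
cv2.imwrite("pics/s10c.png",cv2.resize(s[220:345,240:360],None,fx=5,fy=4.8,interpolation=cv2.INTER_CUBIC))
s=cv2.imread("pics/w10.png")
cv2.imwrite("pics/w10d.png",cv2.resize(s[180:300,250:400],None,fx=5,fy=5,interpolation=cv2.INTER_CUBIC))
E
```

```text
shift cm [ 1.38 -0.   -4.77] twist [-0.      0.0004 -0.0031] t 14.9333 F [-0.53  0.16  0.69] p [0.5443 0.07   0.2154] gap 0.015222195193268642
```

View pics/s10c.png

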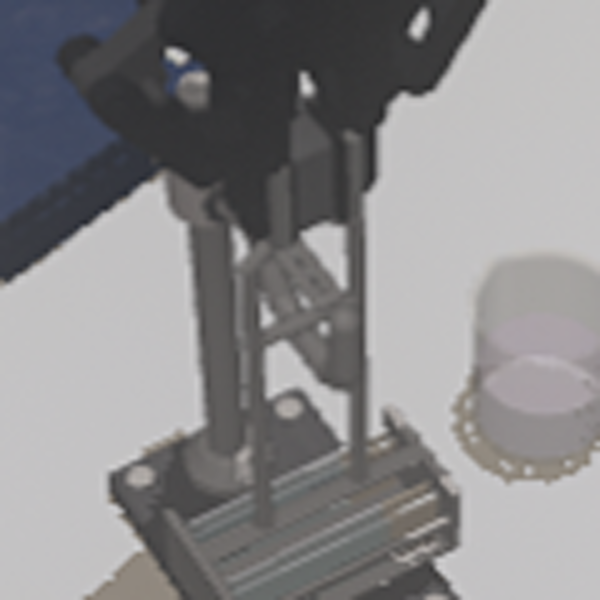

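View pics/w10d.png

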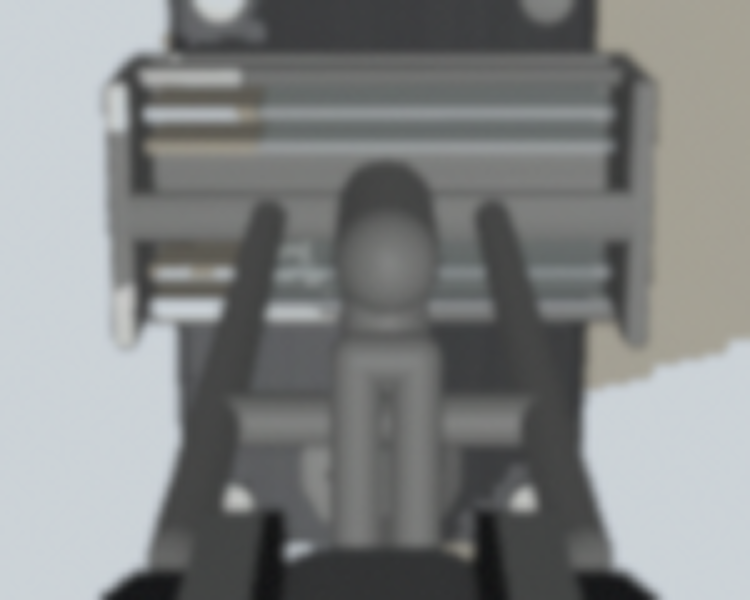

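arm_command(translation=[[0, 0, 0], [0, 0, 0], [0, 0, 0], [0, 0, 0], [0, 0, 0], [0, 0, 0], [0, 0, 0], [0, 0, 0]], twist=[[0, 0, 0], [0, 0, 0], [0, 0, 0], [0, 0, 0], [0, 0, 0], [0, 0, 0], [0, 0, 0], [0, 0, 0]], hand=[1.6, 1.8, 2, 2.3, 2.6, 3, 3.5, 4])

```text
time_s: 15.6
tool_pos: [0.5443, 0.07, 0.2152]
orientation: [[-0.976, 0.216, 0.0], [0.216, 0.976, -0.0], [-0.0, -0.0, -1.0]]
ft_force: [1.2, -0.1, 0.2]
finger_gap: 0.0399
```

```bash
python3 - <<'E'
from h import *
save("wrist","w11.png")
go([.5308,.073,.263],-.215+np.pi)
E
```

```text
shift cm [ 1.37  0.   -4.78] twist [-0.0002  0.0002 -0.0031] t 15.65 F [0.12 0.34 0.34] p [0.5442 0.07   0.2152] gap 0.03994066492319691
```

View pics/w11.png

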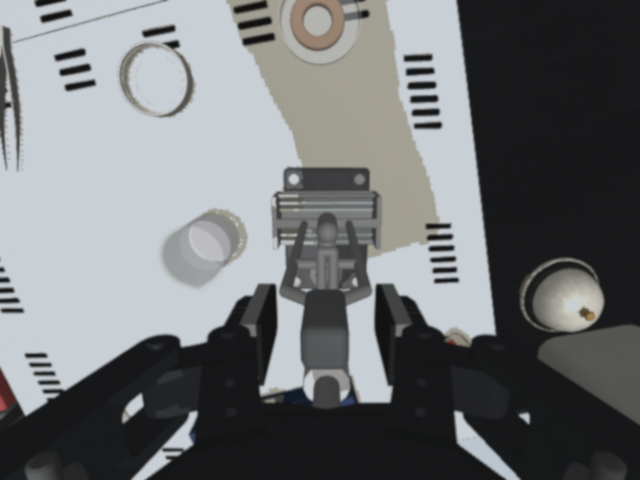

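arm_command(translation=[[0, 0, -0.3], [0, 0, -1], [0, 0, -2], [0, 0, -3.5], [0, 0, -5.5], [0, 0, -8], [0, 0, -10], [0, 0, -12]], twist=[[0, 0, 0], [0, 0, 0], [0, 0, 0], [0, 0, 0], [0, 0, 0], [0, 0, 0], [0, 0, 0], [0, 0, 0]], hand=[4, 4, 4, 4, 4, 4, 4, 4])

```text
time_s: 16.32
tool_pos: [0.5442, 0.07, 0.3376]
orientation: [[-0.976, 0.216, 0.002], [0.216, 0.976, 0.0], [-0.002, 0.0, -1.0]]
ft_force: [0.4, 1.0, -0.3]
finger_gap: 0.0397
```

arm_command(translation=[[3, 0, 0], [6, 0, 0], [9, 0, 0], [12, 0, 0], [12, 0, 0], [12, 0, 0], [12, 0, 0], [12, 0, 0]], twist=[[0, 0, 0], [0, 0, 0], [0, 0, 0], [0, 0, 0], [0, 0, 0], [0, 0, 0], [0, 0, 0], [0, 0, 0]], hand=[4, 4, 4, 4, 4, 4, 4, 4])

```text
time_s: 16.98
tool_pos: [0.4279, 0.096, 0.3356]
orientation: [[-0.976, 0.217, 0.001], [0.217, 0.976, -0.0], [-0.001, 0.0, -1.0]]
ft_force: [-1.2, -0.3, -0.9]
finger_gap: 0.0403
```

```bash
python3 - <<'E'
from h import *
a=save("scene","s12.png");b=save("top","t12.png")
go([.5308,.073,.263],-.215+np.pi)
s=cv2.imread("pics/s12.png")
cv2.imwrite("pics/s12c.png",cv2.resize(s[210:350,230:370],None,fx=4.2,fy=4.2,interpolation=cv2.INTER_CUBIC))
E
```

```text
shift cm [-10.55   0.     7.21] twist [-0.0003 -0.     -0.0036] t 17.0833 F [ 0.14 -0.35  0.32] p [0.4278 0.0959 0.3351] gap 0.03975249723154621
```

View pics/s12c.png

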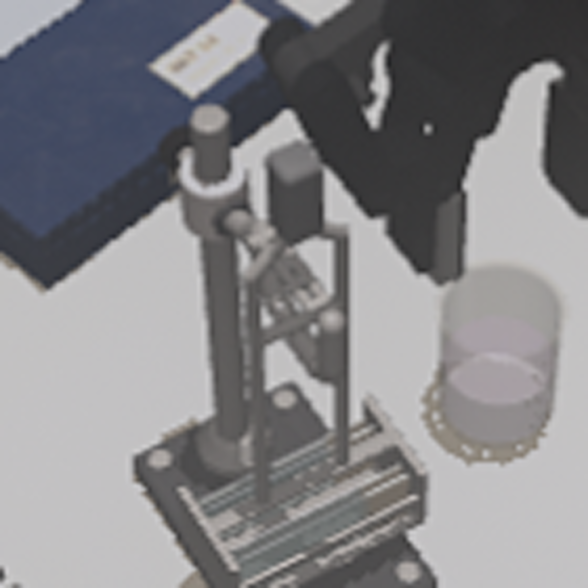

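View pics/t12.png

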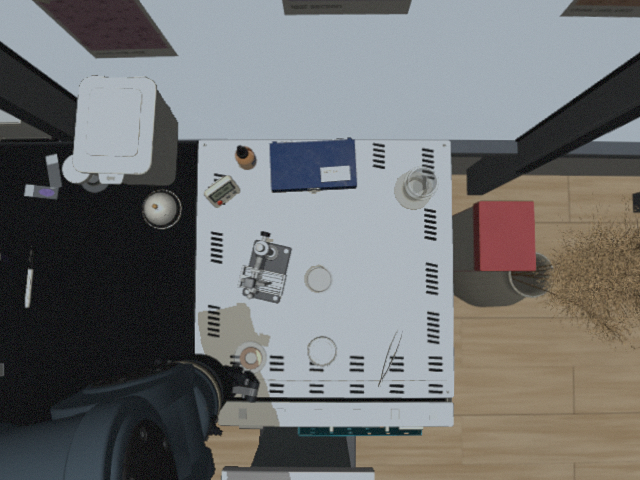

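arm_command(translation=[[0, 0, 0], [0, 0, 0], [0, 0, 0], [0, 0, 0], [0, 0, 0], [0, 0, 0], [0, 0, 0], [0, 0, 0]], twist=[[0, 0, 0], [0, 0, 0], [0, 0, 0], [0, 0, 0], [0, 0, 0], [0, 0, 0], [0, 0, 0], [0, 0, 0]], hand=[4, 4, 4, 4, 4, 4, 4, 4])

```text
time_s: 17.75
tool_pos: [0.427, 0.096, 0.3352]
orientation: [[-0.976, 0.216, 0.0], [0.216, 0.976, -0.0], [-0.0, -0.0, -1.0]]
ft_force: [-0.4, 0.5, 0.3]
finger_gap: 0.0401
```

```bash
python3 - <<'E'
from h import *
b=save("scene","s13.png").astype(int);b2=save("scene","s14.png").astype(int)
a=cv2.imread("pics/s12.png")[:,:,::-1].astype(int)
r=(slice(210,350),slice(270,335))
print(abs(b-a)[r].mean(),abs(b2-b)[r].mean(),(abs(b-a)[r].max(2)>25).sum(),(abs(b2-b)[r].max(2)>25).sum())
t0=cv2.imread("pics/top0.png").astype(int);t=cv2.imread("pics/t12.png").astype(int)
for n,(x0,x1,y0,y1) in dict(beaker=(300,336,262,296),jar=(390,440,162,212),timer=(200,242,170,210)).items():
  print(n,(abs(t-t0)[y0:y1,x0:x1].max(2)>30).sum())
E
```

```text
1.492161172161172 0.5057142857142857 121 4
beaker 0
jar 0
timer 0
```

arm_command(translation=[[0, 0, 0], [0, 0, 0], [0, 0, 0], [0, 0, 0], [0, 0, 0], [0, 0, 0], [0, 0, 0], [0, 0, 0]], twist=[[0, 0, 0], [0, 0, 0], [0, 0, 0], [0, 0, 0], [0, 0, 0], [0, 0, 0], [0, 0, 0], [0, 0, 0]], hand=[4, 4, 4, 4, 4, 4, 4, 4])

```text
time_s: 18.52
tool_pos: [0.427, 0.096, 0.3352]
orientation: [[-0.976, 0.216, 0.0], [0.216, 0.976, -0.0], [-0.0, -0.0, -1.0]]
ft_force: [0.8, 0.6, 0.6]
finger_gap: 0.0398
```

arm_command(translation=[[0, 0, 0], [0, 0, 0], [0, 0, 0], [0, 0, 0], [0, 0, 0], [0, 0, 0], [0, 0, 0], [0, 0, 0]], twist=[[0, 0, 0], [0, 0, 0], [0, 0, 0], [0, 0, 0], [0, 0, 0], [0, 0, 0], [0, 0, 0], [0, 0, 0]], hand=[4, 4, 4, 4, 4, 4, 4, 4])

```text
time_s: 19.18
tool_pos: [0.4271, 0.096, 0.3352]
orientation: [[-0.976, 0.216, 0.0], [0.216, 0.976, -0.0], [-0.0, -0.0, -1.0]]
ft_force: [-0.8, 1.1, -0.5]
finger_gap: 0.0404
```

```bash
python3 - <<'E'
from h import *
r=(slice(210,350),slice(270,335))
L=[cv2.imread("pics/s13.png")[:,:,::-1].astype(int)]
for i in range(8): L.append(capture("scene").astype(int))
for i in range(1,9): print((abs(L[i]-L[i-1])[r].max(2)>20).sum(),(abs(L[i]-L[1])[r].max(2)>20).sum())
cv2.imwrite("pics/s15.png",cv2.resize(L[-1][210:350,230:370,::-1].astype(np.uint8),None,fx=4.2,fy=4.2,interpolation=cv2.INTER_CUBIC))
print(observe()["time_s"])
E
```

```text
8 0
1 1
4 3
0 3
0 4
4 8
1 5
1 7
19.5833
```

View pics/s15.png

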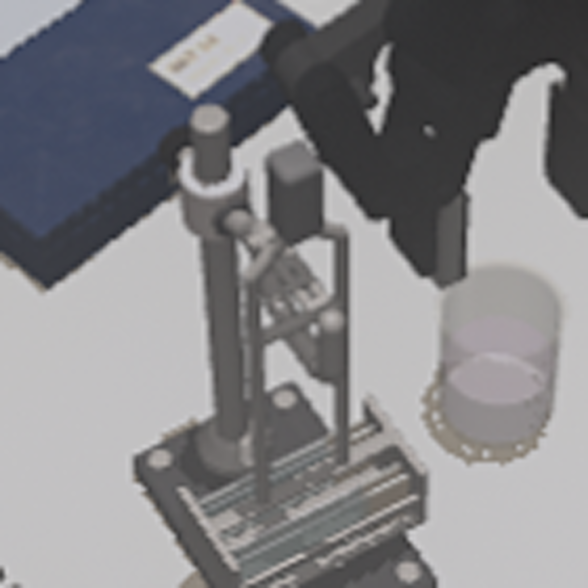

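The picture shows the carrier hanging on its bar, inside the hook and under the gate. The last frames show no motion beyond noise, and the gripper is clear.

```bash
python3 -c "
from workcell import close_job
print(close_job())"
```

```text
the job is handed in; nothing more can be done
None
```

The slide carrier is hanging in the snap hook with the gate closed behind its bar. I handed the job in at about 19.6 s.

- **What I did:** I gripped the carrier by its grip and lifted it past the beaker. I then turned it half round, because the last joint would have run out of range at the hook's angle. The eye went over the nose and the bar down onto the gate about 9 mm behind the nose. I eased it to the bow's centre, lowered it until it rested, let go slowly and backed away.
- **Forces:** The highest push I read was about 6 N against the gate and about 4 N in the bow, against the 15 N limit. These were read at the end of each short step, so a brief peak in between could have been missed.
- **Snap-in:** The force dropped back to the carrier's own weight at about 20 mm below the gate's line. The wrist picture then showed the gate closed over the bar. The hook turned out to be clamped about 16 mm low.
- **Last checks:** The scene pictures show the carrier hanging still with the gripper clear of it. One comparison, between frames 0.7 s apart just after I backed away, differed in 121 pixels. I took it for a small swing or the arm still settling; frames from 17.8 s on matched to within noise.
- **Bystanders:** The beaker, clear jar and timer showed no change in the top view between the start and just after I backed away.

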